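# Fit a charcoal cartridge in the glue-fume extractor and switch it on

## Robot

A 6-joint arm with a two-finger parallel gripper is mounted at the origin on the work surface. World frame = base frame: x ahead of the robot, y to its left, z up, the work surface at z = 0. Lengths are in m, angles in degrees, forces in N, time in s.
With the tool pointing down it reaches from about 0.3 to 0.825 m from the base axis. Payload 5.4 kg.
Tool frame: the origin (TCP) lies at the very end of the fingers, on their centre line; the grasp point (between the pads) lies 19 mm behind it; z points along the fingers, y is the line along which they close (so a half turn about z gives the same grasp; the last joint's range is limited). The gripper opens to 92 mm and grips with 3 to 60 N. Pads are 20 mm wide; open, the fingers measure 128 mm over their backs; the gripper's body (75 mm by 189 mm) begins 69 mm behind the grasp point.
Start: joints at [59.525, 9.076, 91.501, -0, 79.423, -12.038], TCP at [0.182, 0.545, 0.175] pointing down, gripper open.
Joint ranges: [-166.64, 166.64], [-54.1, 131.32], [10.49, 154.53], [-73.88, 253.88], [9.74, 151.15], [-171.62, 171.62]. Speed limits (degrees/s): [147.25, 147.25, 180, 180, 180, 180].

## Interface

Orientations are given as [roll, pitch, yaw] about the fixed x, y, z axes, in that order (R = Rz(yaw) Ry(pitch) Rx(roll)).
In Python, from workcell import monitor, imaging, manip gives the robot as it stands.
- The arm moves only by the tool play_rows, never from a script. Its argument "increments" is a list of rows, each a list of 3 entries, a list of its own where there are three numbers: the turn, a rotation vector about the tool's x, y, z in degrees, then the shift along the tool's x, y, z in m, then the closure, from -1 (fully open) to 1 (shut), so that 0 is half open. A call has 1 to 12 rows; each row is the pose to reach, as a shift and turn from the pose commanded when the call began, along the tool's axes at that moment; what a row does not reach only later rows make up. A row lasts 1/10 s, in which the tool goes at most 50 mm and 8.59 degrees, less where a joint would pass 70% of its speed; a pose out of reach is approached as far as the arm can. A call with a gripper value outside its range is refused whole. The fingers move at their own pace and stop on an object; "squeeze" is the grip in N (left out, the last holds). Time passes only in rows, so rows that repeat a pose let the fingers close. It gives the time, the measured TCP pose, the force, the opening and the grip force at its end, in the units of the state.
- monitor.read_state(): the state, without advancing time (a new reading comes with each control period).
- imaging.capture(name): name is "scene" or "side" or "wrist"; returns the picture (420x560x3 uint8, blue, green, red); there is no depth.
- imaging.calibration(name): a dict with "camera_matrix" (3x3 intrinsics, pixels), "extrinsics" (4x4, takes a point from camera to world coordinates). Camera axes: x right, y up, looking along -z (the intrinsics and any distortion apply to the point x, -y, -z); pixel columns grow to the right and rows downward; lengths in m; the calibration is good to about 2 mm. The wrist camera is an equidistant fisheye: a pixel r from the principal point sees the ray r / f radians off the axis. A picture is of the moment at which its call begins: read the wrist's pose just before it. calibration takes no time and is no camera call; for the wrist camera it gives the pose at the moment of the call.
- manip.job_done(): hands the job in; it is judged then, once.
The state is a dict: "time": time; "joint_pos": joint angles; "joint_velocities": joint speeds; "effort": joint torques, N m; "tcp_pos": TCP position; "tool_rot": TCP orientation; "ft_force": force on the tool from outside, world axes, zero at the start; "wrist_torque": the same for the moment, N m; "opening": opening from 0.0 (shut) to 1.0 (fully open); "grip_force": force on a finger pad.
Only numpy, scipy, OpenCV 4.12 (cv2) and the standard library are available. Lean on these libraries where they do the work, as an engineer would, in place of code of your own. Each camera call takes 0.05 s, during which the arm holds its last target. There are 200 camera calls.

## Task

Get the bench fume extractor back in service: put the round charcoal cartridge into the bayonet collar on its top, press it down against the spring and turn it clockwise until its lugs click up into their notches, then let go. With the cartridge locked and released, push the extractor's paddle switch over to on, and leave the other things on the bench where they stand.

Things in the scene. Friction and masses are not known exactly. Their poses are not given: they have to be found in the camera images.
- extractor: Bench fume extractor, fixed: grey box 230 mm (its x) by 340 mm (its y) by 112 mm high, its front (-x) towards the robot, turned by up to 0.35 rad. Origin at the centre of its underside on the bench, z up. On top: the bare-metal bayonet collar (x 0, y -65 mm) and the paddle switch (x 0, y +110 mm).
- collar (a point): Centre of the bayonet collar's mouth, level with its top face, 124 mm above the bench; axes as the extractor's. Ring 124 mm in outside diameter, 12 mm proud of the case; opening 77 mm in diameter, flange 10 mm thick. Two opposite entry gaps widen the opening to 97 mm across. Lugs put down through the gaps can turn under the flange clockwise (seen from above) only, 80 degrees, to a stop.
- entry_gap (a point): Middle of one entry gap at the level of the collar's top face, 43 mm from the collar's axis; the other gap is opposite. Each is 29 degrees wide, with a black dash on the rim at either side. The line through both gaps lies 80 degrees counter-clockwise, seen from above, from the extractor's y axis. Axes as the extractor's.
- notch (a point): Where a lug ends when locked: 43 mm from the collar's axis along the extractor's +y, below a black dot on the rim, given at the level of the collar's top face (the other notch is opposite). Here the flange's underside has a notch 4 mm deep into which the lug rises; just past it is the stop. The flange's underside starts with a shallow lead-in ramp beside the gap.
- seal_plate (a joint): Flat spring-loaded plate inside the collar on which the cartridge's underside presses: how far it is pressed down, m. 0 = free, its face 16 mm below the mouth; at most 17 mm. It pushes up with about 5 N when free and 0.8 N more per mm: about 12 N with the cartridge locked, 17 N with it pushed right down.
- cartridge: Charcoal cartridge standing upright on the bench, 119 mm tall, 0.3 to 0.4 kg. Origin at the centre of its underside, z up, x along the grip bar and lugs (a half turn makes no difference). Grey spigot 72 mm in diameter, 31 mm high, chamfered foot; above it the white drum 104 mm in diameter up to 91 mm, a grey rib down its side over each lug; dark grille and grip bar on top.
- lug (a point): Middle of the outer end of one of the two opposite lugs on the cartridge's spigot, under the drum: 14 mm above the underside, on the cartridge's x axis. Lugs are 92 mm across, 19 degrees wide, 8 mm thick (10 to 18 mm above the underside). Axes as the cartridge's.
- grip_bar (a point): Point in the cartridge's grip bar, on its axis, 114 mm above the underside; axes as the cartridge's. The bar is 86 mm long (x), 14 mm wide (y), and stands from 91 mm (the drum's top) to 119 mm above the underside.
- spigot_foot (a point): Centre of the cartridge's underside. Its depth below the collar's mouth: 16 mm resting loosely with the lugs in the gaps; 28 mm or more for the lugs to pass under the flange; 31 mm when the drum meets the collar; 24 mm when locked, held up in the notches by the spring, the grip bar along the extractor's y axis. Axes as the cartridge's.
- switch (a joint): Paddle switch on the extractor's top: angle in rad, 0 to 0.1 off (paddle leaning 0.5 rad towards the extractor's front, -x), 1.0 fully on (leaning 0.5 rad to its back, +x). It stays where it is left; a push of about 2 N at the tip moves it. Pivot axis along the extractor's y, at x 0, y +110 mm, 124 mm above the bench.
- switch_tip (a point): Middle of the rounded end of the switch paddle, 46 mm from its pivot; the paddle is 32 mm wide (y) and 9 mm thick, its end 11 mm thick.
- cement_tin: Bystander: closed round tin of contact cement with a yellow band, 74 mm in diameter, 79 mm tall. Origin at the centre of its underside.
- thread_spool: Bystander: upright spool of brown thread, 62 mm in diameter, 83 mm tall. Origin at the centre of its underside.
- glue_bottle: Bystander: white glue bottle 56 mm in diameter, 170 mm tall, beyond the extractor and the small things. Origin at the centre of its underside.
- rivet_box: Bystander: open plywood box of rivets 100 x 130 x 50 mm, on the bench to the left of the extractor. Origin at the centre of its underside.
Not all that is in view belongs to the job. What is shaped like the cartridge but purple is not meant.

How it is judged:
By the outcome, as a careful person would: the job done as asked, in the order asked, and still so for the second after the job is handed in, with the robot touching nothing.
It also fails if it takes over 54 s, if anything falls off the work surface, if the arm or the gripper's body presses on something with over 40 N, if the wrist force passes 120 N, or if a joint passes its speed limit or range.

## Working session

There is one attempt and no reset: what is moved stays moved. The work goes in short steps, Python scripts to look and compute and a tool call to move; the robot and the scene stay as the last step left them, time stands still between calls to the robot, and variables do not carry over. Pictures are saved under pics/ and viewed, at most 10 in all, crops included, and the job is handed in when it is done.

Besides the shell and the picture viewer there is one more tool, called after ">>>" in YAML: its name, and indented under it one key for each argument. play_rows: Moves the arm, as the interface text tells. Its arguments: {"type":"object","properties":{"increments":{"type":"array","items":{"type":"array"}},"squeeze":{"type":"number"}},"required":["increments"]}

```bash
mkdir -p pics; ls; python3 - <<'E'
from workcell import monitor, imaging
import cv2,numpy as np
s=monitor.read_state();print(s)
a=imaging.capture("scene");b=imaging.capture("side");c=imaging.capture("wrist")
for n,i in zip(("scene","side","wrist"),(a,b,c)):
    cv2.imwrite(f"pics/{n}0.png",i); k=imaging.calibration(n);print(n,k)
E
```

```text
pics
{'time': 0.0, 'joint_pos': array([ 5.95266139e+01,  9.11208820e+00,  9.15702442e+01,  1.87104862e-03,
        7.94227366e+01, -1.20375388e+01]), 'joint_velocities': array([ 0.10520091,  0.01534618, -0.05224749, -0.02400393,  0.04869132,
       -0.10528553]), 'effort': array([-4.70261909e-05, -3.85576630e+01, -3.22103655e+01,  7.01863971e-02,
        3.79086763e-02, -1.71554066e-04]), 'tcp_pos': array([0.18149291, 0.54488899, 0.17424136]), 'tool_rot': array([-1.79897625e+02, -2.37105874e-02,  1.61563786e+02]), 'ft_force': array([ 0.20466542,  0.05541271, -0.66546936]), 'wrist_torque': array([-0.00290718,  0.0596455 , -0.04238703]), 'grip_force': 0.0, 'opening': 1.0030304649537267}
scene {'camera_matrix': array([[393.25822566,   0.        , 278.29867582],
       [  0.        , 393.25822566, 210.31302238],
       [  0.        ,   0.        ,   1.        ]]), 'extrinsics': array([[-0.7716447 , -0.35680026,  0.52655297,  1.06200312],
       [ 0.63574907, -0.45827706,  0.62113224,  0.70737955],
       [ 0.019687  ,  0.81404896,  0.5804625 ,  0.69815226],
       [ 0.        ,  0.      
[... 209 characters left out ...]
, 'extrinsics': array([[-0.95418334,  0.15271612, -0.25731682,  0.13296842],
       [-0.29919444, -0.47515072,  0.82747476,  1.31040981],
       [ 0.00410447,  0.86655039,  0.49907271,  0.86458422],
       [ 0.        ,  0.        ,  0.        ,  1.        ]])}
wrist {'camera_matrix': array([[325.1922621 ,   0.        , 278.17434423],
       [  0.        , 325.1922621 , 211.85034875],
       [  0.        ,   0.        ,   1.        ]]), 'extrinsics': array([[ 0.31761448, -0.90689884, -0.27686736,  0.10330775],
       [ 0.94821838,  0.30324549,  0.09446728,  0.57221763],
       [-0.00171348, -0.2925349 ,  0.95625331,  0.38379989],
       [ 0.        ,  0.        ,  0.        ,  1.        ]])}
```

View pics/scene0.png

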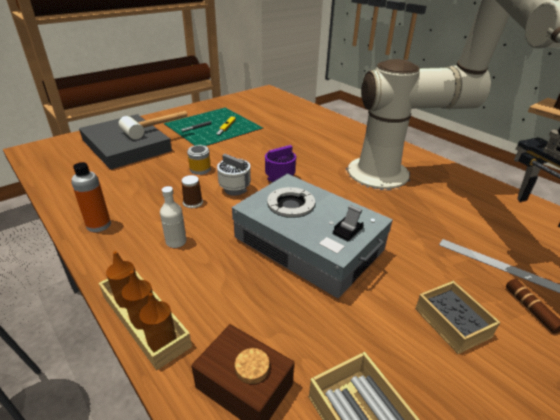

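View pics/side0.png

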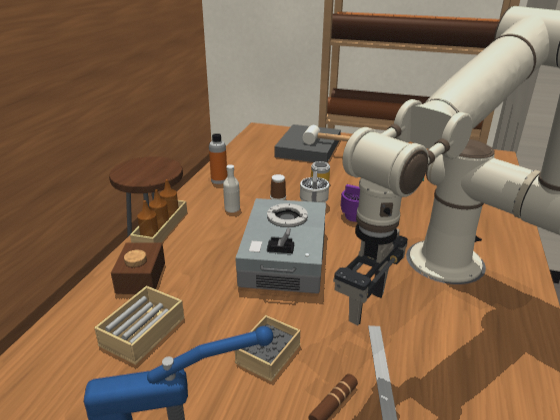

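```bash
cat > h.py <<'E'
import numpy as np, cv2
from workcell import imaging
def ray(name,u,v,K=None):
    c=K or imaging.calibration(name);M=c["camera_matrix"];E=c["extrinsics"]
    x=(u-M[0,2])/M[0,0];y=(v-M[1,2])/M[1,1]
    if name=="wrist":
        r=np.hypot(x,y);s=np.sin(r)/max(r,1e-9);d=np.array([x*s,-y*s,-np.cos(r)])
    else: d=np.array([x,-y,-1.])
    d=E[:3,:3]@d
    return E[:3,3],d/np.linalg.norm(d)
def onz(name,u,v,z,K=None):
    o,d=ray(name,u,v,K);return o+d*(z-o[2])/d[2]
def cross(r1,r2):
    A=sum(np.eye(3)-np.outer(d,d) for o,d in (r1,r2));b=sum((np.eye(3)-np.outer(d,d))@o for o,d in (r1,r2))
    return np.linalg.solve(A,b)
E
python3 - <<'E'
from h import *
a=cv2.imread("pics/scene0.png");b=cv2.imread("pics/side0.png")
ca=cv2.resize(a[130:290,185:405],None,fx=3.6,fy=3.6,interpolation=cv2.INTER_CUBIC)
cb=cv2.resize(b[155:295,235:375],None,fx=4,fy=4,interpolation=cv2.INTER_CUBIC)
cv2.imwrite("pics/ca.png",ca);cv2.imwrite("pics/cb.png",cb);print(ca.shape,cb.shape)
print(onz("scene",291,201,.124),onz("side",288,214,.124))
print(onz("scene",234,165,.1),onz("side",314,186,.1))
E
```

```text
(576, 792, 3) (560, 560, 3)
[0.48848965 0.08108872 0.124     ] [0.48084176 0.08473226 0.124     ]
[ 0.4738086  -0.20481073  0.1       ] [ 0.46035736 -0.16966799  0.1       ]
```

View pics/ca.png

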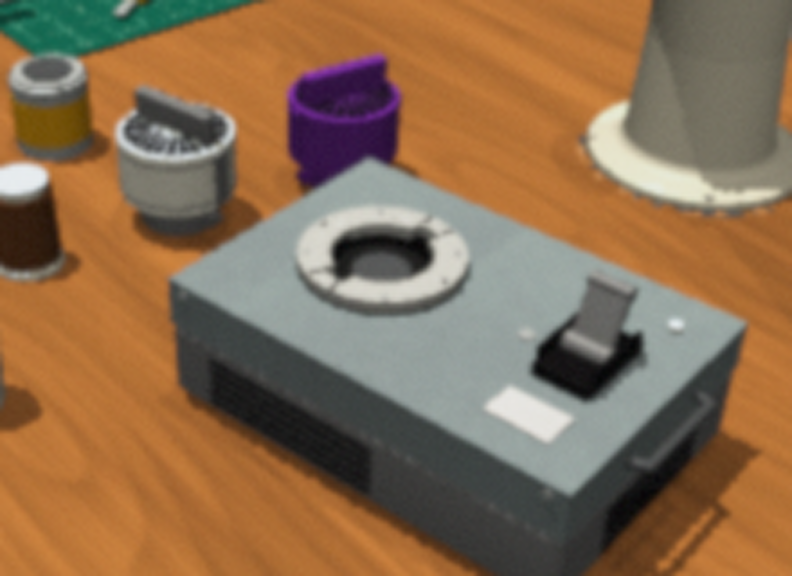

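View pics/cb.png

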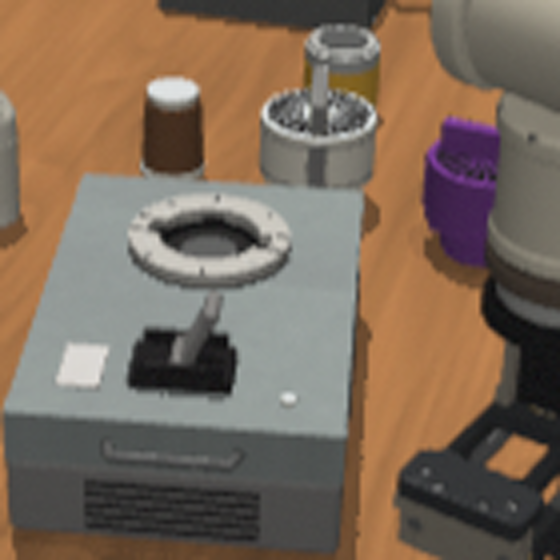

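```bash
python3 - <<'E'
from h import *
np.set_printoptions(precision=4,suppress=True)
S=lambda u,v,z:onz("scene",185+u/3.6,130+v/3.6,z)[:2]
D=lambda u,v,z:onz("side",235+u/4,155+v/4,z)[:2]
def ang(a,b): d=b-a; return np.degrees(np.arctan2(d[1],d[0])),np.linalg.norm(d)
sc=[S(*p,.112) for p in((370,160),(745,328),(575,495),(172,285))]
dc=[D(*p,.112) for p in((362,192),(345,435),(10,410),(85,178))]
for c in(sc,dc):
    print(np.array(c),np.mean(c,0));print([ang(c[i],c[(i+1)%4]) for i in range(4)])
# bar
for f,p,q in((S,(140,95),(212,128)),(D,(319,66),(320,106))):
    a,b=f(*p,.119),f(*q,.119);print("bar",a,b,(a+b)/2,ang(a,b))
# drum top rim ellipse centre z=.091
print("drum",S(178,133,.091),D(319,122,.091))
print("collar",S(383,255,.124),D(210,234,.124))
print("tip",cross(ray("scene",185+610/3.6,130+282/3.6),ray("side",235+213/4,155+300/4)))
print("tin",S(50,72,.079),"spool",S(20,180,.083),"purple",S(345,110,.091))
E
```

```text
[[ 0.3925 -0.0432]
 [ 0.3358  0.2904]
 [ 0.5521  0.3306]
 [ 0.6194  0.0044]] [0.4749 0.1455]
[(np.float64(99.63156632267261), np.float64(0.3383256622129937)), (np.float64(10.532988981185882), np.float64(0.21999028234842638)), (np.float64(-78.35371461180064), np.float64(0.3330461751499046)), (np.float64(-168.1569860590525), np.float64(0.23184437801338129))]
[[ 0.3912 -0.0398]
 [ 0.3299  0.288 ]
 [ 0.5501  0.3287]
 [ 0.6116  0.0062]] [0.4707 0.1458]
[(np.float64(100.58649958293945), np.float64(0.3335068983303314)), (np.float64(10.475163090870542), np.float64(0.22386270812979045)), (np.float64(-79.19405453823668), np.float64(0.32826833853588533)), (np.float64(-168.19050843727396), np.float64(0.22517086170682757))]
bar [ 0.4863 -0.2407] [ 0.4709 -0.155 ] [ 0.4786 -0.1978] (np.float64(100.22139683541418), np.float64(0.08707975981508594))
bar [ 0.4771 -0.2466] [ 0.4571 -0.1676] [ 0.4671 -0.2071] (np.float64(104.20714846948127), np.float64(0.08152096794729893))
drum [ 0.4709 -0.2073] [ 0.4626 -0.1917]
collar [0.4872 0.0811] [0.4831 0.0823]
tip [0.4346 0.2438 0.1692]
tin [ 0.4888 -0.397 ] spool [ 0.6121 -0.2332] purple [ 0.3285 -0.1512]
```

The cartridge could be confused with: the white drum with a grey bar at scene (234,176), the purple lookalike at (281,163), or the cement tin at (199,160). By its white drum, ribs, grip bar and grey spigot (seen in the close crop), (234,176) is the right one. The collar is at (291,201) with its gap dashes, and the paddle switch at about (352,212).

>>> play_rows:
  increments:
    - [[0,0,0],[0,0,-0.05],-1]
    - [[0,0,8],[0,0,-0.085],-1]
    - [[0,0,59.5],[-0.511,-0.617,-0.085],-1]
    - [[0,0,59.5],[-0.511,-0.617,-0.085],-1]
    - [[0,0,59.5],[-0.511,-0.617,-0.085],-1]
    - [[0,0,59.5],[-0.511,-0.617,-0.085],-1]
    - [[0,0,59.5],[-0.511,-0.617,-0.085],-1]
    - [[0,0,59.5],[-0.511,-0.617,-0.085],-1]
    - [[0,0,59.5],[-0.511,-0.617,-0.085],-1]
    - [[0,0,59.5],[-0.511,-0.617,-0.085],-1]
    - [[0,0,59.5],[-0.511,-0.617,-0.085],-1]
    - [[0,0,59.5],[-0.511,-0.617,-0.085],-1]

```text
time: 1.35
tcp_pos: [0.3628, 0.0773, 0.2602]
tool_rot: [179.9, 0.0, 102.1]
ft_force: [1.2, 0.4, -0.6]
opening: 0.999
grip_force: 0.0
```

>>> play_rows:
  increments:
    - [[0,0,0],[-0.298,0.048,0],-1]
    - [[0,0,0],[-0.298,0.048,0],-1]
    - [[0,0,0],[-0.298,0.048,0],-1]
    - [[0,0,0],[-0.298,0.048,0],-1]
    - [[0,0,0],[-0.298,0.048,0],-1]
    - [[0,0,0],[-0.298,0.048,0],-1]
    - [[0,0,0],[-0.298,0.048,0],-1]
    - [[0,0,0],[-0.298,0.048,0],-1]

```text
time: 2.15
tcp_pos: [0.4715, -0.2025, 0.2593]
tool_rot: [-179.9, -0.1, 102.0]
ft_force: [-0.2, 0.2, 0.9]
opening: 1.002
grip_force: 0.0
```

```bash
python3 - <<'E'
from h import *
from workcell import monitor
import json
s=monitor.read_state();K=imaging.calibration("wrist");i=imaging.capture("wrist")
np.savez("w1.npz",**K);cv2.imwrite("pics/w1.png",i);print(s["tcp_pos"],s["tool_rot"],s["joint_pos"])
E
```

```text
[ 0.4714746  -0.20251598  0.25928797] [-1.79923775e+02 -1.08708123e-01  1.01965188e+02] [-3.67686873e+01 -2.64342277e+00  9.42798555e+01  1.44091120e-02
  8.84955531e+01 -4.87343427e+01]
```

View pics/w1.png

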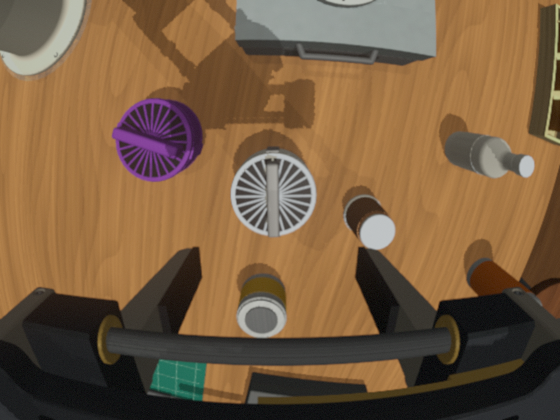

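Wrist view: the white cartridge at (274,193) has its bar vertical, x about 273, from row 152 to 236. The purple lookalike is at (157,140), the tin at (262,310) and the spool at (370,225). I'll refine the fit by mask.

```bash
python3 - <<'E'
from h import *
np.set_printoptions(precision=4,suppress=True)
K=dict(np.load("w1.npz"));i=cv2.imread("pics/w1.png")
hsv=cv2.cvtColor(i,cv2.COLOR_BGR2HSV)
m=((hsv[...,1]<60)&(hsv[...,2]>90)).astype(np.uint8);r=np.zeros_like(m);r[138:245,222:326]=1;m*=r
m=cv2.morphologyEx(m,cv2.MORPH_CLOSE,np.ones((7,7)))
c=max(cv2.findContours(m,0,1)[0],key=cv2.contourArea);P=cv2.convexHull(c)[:,0,:]
w=np.array([onz("wrist",u,v,.091,K)[:2] for u,v in c[:,0,:]])
(cx,cy),R=cv2.minEnclosingCircle(w.astype(np.float32));print("circ",cx,cy,R)
A=np.c_[2*w,np.ones(len(w))];x=np.linalg.lstsq(A,(w**2).sum(1),rcond=None)[0];print("lsq",x[:2],np.sqrt(x[2]+x[0]**2+x[1]**2))
for u,v in((272,152),(274,236)): print(onz("wrist",u,v,.119,K))
# bar edges per row
g=cv2.cvtColor(i,cv2.COLOR_BGR2GRAY)
for v in(160,175,190,205,220,232): print(v,g[v,258:290])
E
```

```text
circ 0.4689812660217285 -0.2124142348766327 0.05453724414110184
lsq [ 0.4675 -0.2129] 0.052106051914813774
[ 0.4561 -0.1607  0.119 ]
[ 0.4777 -0.2547  0.119 ]
160 [176 159 138 146 175 165 106  55  42  43  46  49  59  98 128 113  71  52
  58  69  69  71  96 151 178 163 127 124 140 161 175 185]
175 [112 159 177 158 110  74  68  70  94 128 147 155 158 160 162 163 165 165
 156 136 126 126  93  72  82 124 164 173 146  98  76  74]
190 [110 125 148 165 171 167 152 124 110 118 137 148 153 153 154 157 158 160
 154 137 130 152 169 168 169 171 164 147 125 117 122 134]
205 [164 145 116 113 143 172 174 146 103 103 133 146 148 148 150 152 154 155
 151 139 122 126 138 146 166 173 154 123 109 128 150 167]
220 [146 173 160 108  69  64  68  80  99 109 121 136 144 147 150 151 152 155
 153 140 126 148 174 157 101  68  67  80 116 160 175 153]
232 [180 187 191 193 193 193 193 189 179 154 123 129 142 147 148 149 152 153
 154 144 128 142 174 186 192 194 194 193 193 191 186 178]
```

```bash
python3 - <<'E'
from h import *
K=dict(np.load("w1.npz"))
p=[onz("wrist",u,v,.119,K)[:2] for u,v in((271.8,175),(272,190),(272.2,205),(272.8,232))]
d=p[0]-p[-1];print(p,np.degrees(np.arctan2(d[1],d[0])))
n=np.array([-d[1],d[0]])/np.linalg.norm(d);print("offset of drum centre from bar line",n@(np.array([.4676,-.2128])-p[0]))
E
```

```text
[array([ 0.46096463, -0.18548975]), array([ 0.46457258, -0.20193871]), array([ 0.46824962, -0.21874616]), array([ 0.47537192, -0.25012567])] 102.56576010957502
offset of drum centre from bar line -0.0005348095598569304
```

>>> play_rows:
  increments:
    - [[0,0,-0.5],[-0.0096,-0.007,0.02],-1]
    - [[0,0,-0.5],[-0.0096,-0.007,0.06],-1]
    - [[0,0,-0.5],[-0.0096,-0.007,0.1],-1]
    - [[0,0,-0.5],[-0.0096,-0.007,0.135],-1]
    - [[0,0,-0.5],[-0.0096,-0.007,0.155],-1]
    - [[0,0,-0.5],[-0.0096,-0.007,0.162],-1]
    - [[0,0,-0.5],[-0.0096,-0.007,0.162],-1]

```text
time: 2.9
tcp_pos: [0.4667, -0.2116, 0.0981]
tool_rot: [-180.0, -0.0, 102.6]
ft_force: [0.1, -0.3, 1.1]
opening: 1.0
grip_force: 0.0
```

>>> play_rows:
  increments:
    - [[0,0,0],[0,0,0],1]
    - [[0,0,0],[0,0,0],1]
    - [[0,0,0],[0,0,0],1]
    - [[0,0,0],[0,0,0],1]
    - [[0,0,0],[0,0,0],1]
    - [[0,0,0],[0,0,0],1]
    - [[0,0,0],[0,0,0],1]
    - [[0,0,0],[0,0,0],1]
  squeeze: 45

```text
time: 3.7
tcp_pos: [0.467, -0.213, 0.0982]
tool_rot: [-180.0, -0.0, 102.6]
ft_force: [0.8, 0.4, 0.7]
opening: 0.329
grip_force: 0.0
```

>>> play_rows:
  increments:
    - [[0,0,0],[0,0,0],1]
    - [[0,0,0],[0,0,0],1]
    - [[0,0,0],[0,0,0],1]
    - [[0,0,0],[0,0,0],1]
    - [[0,0,0],[0,0,0],1]

```text
time: 4.2
tcp_pos: [0.467, -0.213, 0.0982]
tool_rot: [-180.0, -0.0, 102.6]
ft_force: [-0.2, 0.1, 0.9]
opening: 0.006
grip_force: 0.0
```

```bash
python3 - <<'E'
from h import *
K=imaging.calibration("wrist");i=imaging.capture("wrist");a=imaging.capture("scene");b=imaging.capture("side")
np.savez("w2.npz",**K);cv2.imwrite("pics/w2.png",i)
f=lambda x:cv2.resize(x,(400,300),interpolation=cv2.INTER_CUBIC)
o=np.vstack([np.hstack([f(i),f(a[100:250,170:370])]),np.hstack([f(b[130:280,240:440]),f(a)])])
cv2.imwrite("pics/o2.png",o)
E
```

```text
(no output)
```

View pics/o2.png

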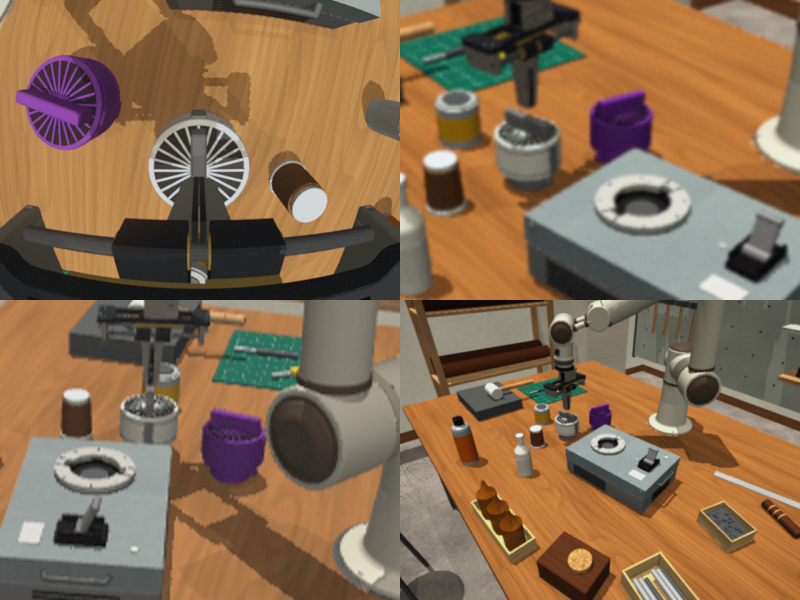

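```bash
python3 - <<'E'
from h import *
np.set_printoptions(precision=4,suppress=True)
def proj(K,p):
    E=K["extrinsics"];M=K["camera_matrix"];q=E[:3,:3].T@(np.array(p)-E[:3,3]);q=np.array([q[0],-q[1],-q[2]])
    t=np.arctan2(np.hypot(q[0],q[1]),q[2]);return M[:2,2]+M[0,0]*t*q[:2]/np.hypot(q[0],q[1])
K=dict(np.load("w2.npz"));print(K["extrinsics"])
print("tcp",proj(K,[.467,-.213,.098]),"drumc",proj(K,[.467,-.2128,.091]))
i=cv2.imread("pics/w2.png")
print([onz("wrist",u,v,.091,K) for u,v in((279,235),)])
K1=dict(np.load("w1.npz"));print(K1["extrinsics"])
# scene & side projection of estimated bar centre
def pp(n,p):
    c=imaging.calibration(n);E=c["extrinsics"];M=c["camera_matrix"];q=E[:3,:3].T@(np.array(p)-E[:3,3]);return M[:2,2]+M[0,0]*np.array([q[0],-q[1]])/-q[2]
for n in("scene","side"): print(n,pp(n,[.467,-.213,.119]),pp(n,[.467,-.213,.098]))
cv2.imwrite("pics/w2c.png",cv2.resize(i[130:330,180:400],None,fx=3,fy=3,interpolation=cv2.INTER_CUBIC))
E
```

```text
[[ 0.9764 -0.2067 -0.0631  0.4493]
 [ 0.2161  0.9335  0.2862 -0.1312]
 [-0.0002 -0.2931  0.9561  0.3075]
 [ 0.      0.      0.      1.    ]]
tcp [277.5907 238.741 ] drumc [277.6699 234.8471]
[array([ 0.468 , -0.2127,  0.091 ])]
[[ 0.9786 -0.1974 -0.0586  0.455 ]
 [ 0.2059  0.936   0.2854 -0.1209]
 [-0.0015 -0.2913  0.9566  0.4688]
 [ 0.      0.      0.      1.    ]]
scene [234.0502 157.9407] [234.3558 163.9091]
side [315.2916 175.7114] [315.0389 181.0209]
```

View pics/w2c.png

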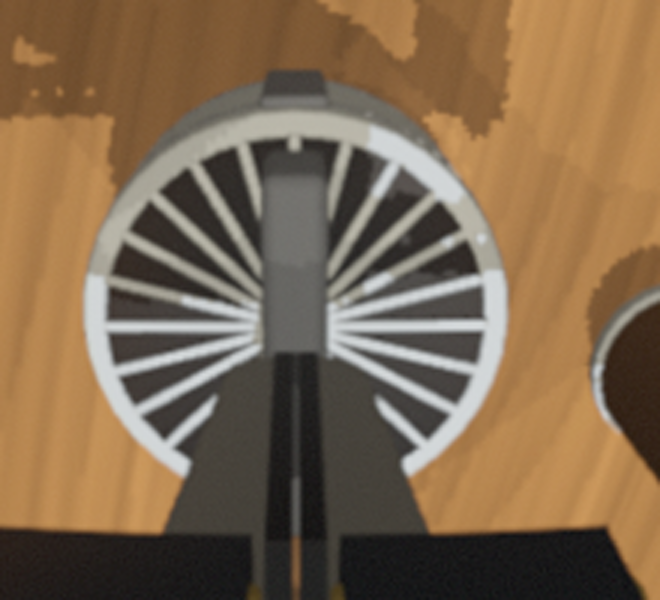

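The crop shows the shut fingertips ending at about wrist pixel (279,247), seemingly above the bar instead of around it. I'll check where the tips really are along the tool axis, both shut and open.

```bash
python3 - <<'E'
from h import *
np.set_printoptions(precision=4,suppress=True)
def proj(K,p):
    E=K["extrinsics"];M=K["camera_matrix"];q=E[:3,:3].T@(np.array(p)-E[:3,3]);q=np.array([q[0],-q[1],-q[2]])
    t=np.arctan2(np.hypot(q[0],q[1]),q[2]);return M[:2,2]+M[0,0]*t*q[:2]/np.hypot(q[0],q[1])
K1=dict(np.load("w1.npz"));K2=dict(np.load("w2.npz"))
y=np.array([np.sin(np.radians(102)),-np.cos(np.radians(102)),0]);x=np.array([-y[1],y[0],0])
for dz in(0,.01,.02,.03,.04):
  print(dz,*[proj(K1,np.array([.4715,-.2025,.2593+dz])+s*y+.01*x) for s in(-.064,-.046,.046,.064)],"shut",proj(K2,np.array([.467,-.213,.0982+dz])+.01*x))
def pp(n,p):
    c=imaging.calibration(n);E=c["extrinsics"];M=c["camera_matrix"];q=E[:3,:3].T@(np.array(p)-E[:3,3]);return M[:2,2]+M[0,0]*np.array([q[0],-q[1]])/-q[2]
for dz in(0,.02,.04): print(dz,pp("scene",[.467,-.213,.0982+dz]),pp("side",[.467,-.213,.0982+dz]))
E
```

```text
0 [186.3746 224.9389] [211.1775 225.0697] [344.1468 224.884 ] [369.0383 224.6831] shut [277.7045 225.2394]
0.01 [182.4919 229.8172] [208.2602 230.03  ] [346.981  229.8438] [372.849  229.5607] shut [277.6802 230.323 ]
0.02 [178.2959 235.1174] [205.0967 235.4327] [350.055  235.2473] [376.9685 234.8617] shut [277.6536 235.8759]
0.03 [173.7514 240.8915] [201.6574 241.3351] [353.398  241.1521] [381.4318 240.6386] shut [277.6247 241.9625]
0.04 [168.8184 247.1992] [197.9079 247.804 ] [357.0434 247.6257] [386.2785 246.952 ] shut [277.5929 248.6588]
0 [234.3529 163.8528] [315.0413 180.9706]
0.02 [234.062  158.1702] [315.2819 175.9148]
0.04 [233.7655 152.3786] [315.5253 170.7999]
```

Wrist, scene and side views all agree: the real fingertips sit about 40 mm above the reported TCP, so the grip closed above the bar. I'll open and go 38 mm lower.

>>> play_rows:
  increments:
    - [[0,0,0],[0,0,0],-0.2]
    - [[0,0,0],[0,0,0],-0.2]
    - [[0,0,0],[0,0,0],-0.2]
    - [[0,0,0],[0,0,0],-0.2]
    - [[0,0,0],[0,0,0],-0.2]
    - [[0,0,0],[0,0,0],-0.2]
    - [[0,0,0],[0,0,0],-0.2]
    - [[0,0,0],[0,0,0.012],-0.2]
    - [[0,0,0],[0,0,0.024],-0.2]
    - [[0,0,0],[0,0,0.033],-0.2]
    - [[0,0,0],[0,0,0.038],-0.2]
    - [[0,0,0],[0,0,0.038],-0.2]

```text
time: 5.55
tcp_pos: [0.4662, -0.2123, 0.0589]
tool_rot: [-179.9, -0.1, 102.6]
ft_force: [0.9, 0.1, 0.2]
opening: 0.601
grip_force: 0.0
```

>>> play_rows:
  increments:
    - [[0,0,0],[0,0,0],1]
    - [[0,0,0],[0,0,0],1]
    - [[0,0,0],[0,0,0],1]
    - [[0,0,0],[0,0,0],1]
    - [[0,0,0],[0,0,0],1]
    - [[0,0,0],[0,0,0],1]
    - [[0,0,0],[0,0,0],1]
    - [[0,0,0],[0,0,0],1]
  squeeze: 45

```text
time: 6.35
tcp_pos: [0.467, -0.213, 0.0603]
tool_rot: [180.0, 0.0, 102.6]
ft_force: [-1.2, 0.9, 1.6]
opening: 0.147
grip_force: 45.0
```

>>> play_rows:
  increments:
    - [[0,0,0],[0,0,-0.02],1]
    - [[0,0,0],[0,0,-0.06],1]
    - [[0,0,0],[0,0,-0.105],1]
    - [[0,0,0],[0.02,0.005,-0.14],1]
    - [[0,0,0],[0.06,0.018,-0.16],1]
    - [[0,0,0],[0.1,0.03,-0.16],1]
    - [[0,0,0],[0.118,0.035,-0.16],1]
    - [[0,0,0],[0.118,0.035,-0.16],1]
    - [[0,0,0],[0.118,0.035,-0.16],1]

```text
time: 7.25
tcp_pos: [0.4751, -0.0902, 0.2195]
tool_rot: [-179.9, -0.0, 102.6]
ft_force: [0.8, -0.9, -2.8]
opening: 0.149
grip_force: 45.0
```

```bash
python3 - <<'E'
from h import *
from workcell import monitor
s=monitor.read_state();K=imaging.calibration("wrist");i=imaging.capture("wrist")
np.savez("w3.npz",**K);cv2.imwrite("pics/w3.png",i);print(s["tcp_pos"],s["tool_rot"],s["ft_force"],s["opening"])
cv2.imwrite("pics/w3b.png",cv2.resize(i,(784,588),interpolation=cv2.INTER_CUBIC))
E
```

```text
[ 0.4750924  -0.09015051  0.21946038] [-1.79928952e+02 -9.41915524e-03  1.02609447e+02] [ 0.75542821 -0.90249427 -2.78795857] 0.14946940626474764
```

View pics/w3b.png

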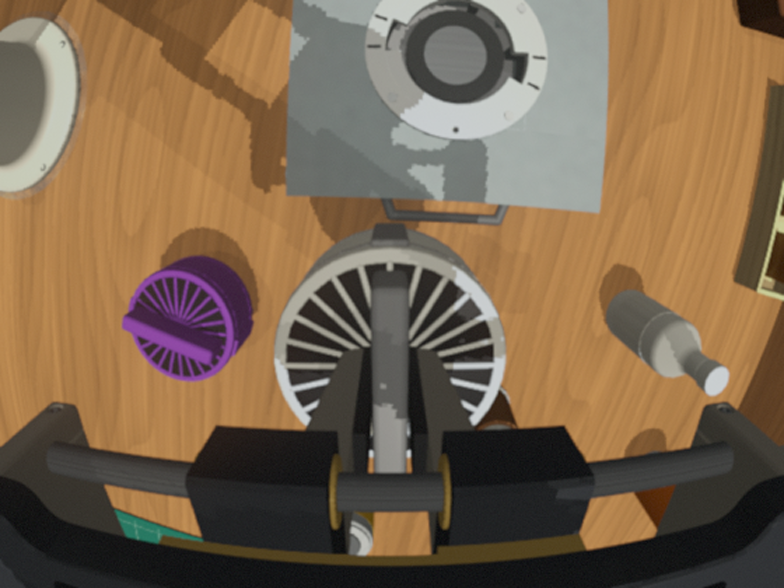

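```bash
python3 - <<'E'
from h import *
np.set_printoptions(precision=4,suppress=True)
K=dict(np.load("w3.npz"));W=lambda u,v,z=.124:onz("wrist",u/1.4,v/1.4,z,K)[:2]
A1,A2,B1,B2=[W(*p) for p in((382,17),(376,46),(539,57),(532,86))]
print("centre",(A1+B2)/2,(A2+B1)/2,[np.linalg.norm(d) for d in(A1-B2,A2-B1)])
d=(A1+A2-B1-B2);print("gap line",np.degrees(np.arctan2(d[1],d[0])))
c=(A1+A2+B1+B2)/4;n=W(456,129);d=c-n;print("notch dir",np.degrees(np.arctan2(d[1],d[0])),np.linalg.norm(d))
e=W(598,212,.112)-W(288,194,.112);print("front edge",np.degrees(np.arctan2(e[1],e[0])),np.linalg.norm(e))
i=cv2.imread("pics/w3.png");hsv=cv2.cvtColor(i,cv2.COLOR_BGR2HSV)
pts=[]
g=cv2.cvtColor(i,cv2.COLOR_BGR2GRAY).astype(float)
# rim points: brightness step case->ring walking outward from centre
px=np.array([457.2,51.5])/1.4
for t in np.radians(np.arange(-15,200,3)):
    r=np.arange(52,78,.5);u=px[0]+r*np.cos(t);v=px[1]+r*np.sin(t)
    if v.min()<1: continue
    q=cv2.remap(hsv[...,1].astype(np.float32),u.astype(np.float32),v.astype(np.float32),1).ravel()
    k=np.argmax(np.diff(cv2.blur(q,(1,5)).ravel()));pts.append(W(u[k]*1.4,v[k]*1.4))
w=np.array(pts);
for _ in range(3):
    A=np.c_[2*w,np.ones(len(w))];x=np.linalg.lstsq(A,(w**2).sum(1),rcond=None)[0];R=np.sqrt(x[2]+x[0]**2+x[1]**2)
    e=abs(np.linalg.norm(w-x[:2],axis=1)-R);print("fit",x[:2],R,len(w));w=w[e<max(.0015,1.5*np.median(e))]
# held drum/bar relative to tcp: bar side lines
for v in(290,320): print(v,g[int(v/1.4),255:305].astype(int))
E
```

```text
centre [0.485  0.0774] [0.4856 0.0777] [np.float64(0.11059414589117286), np.float64(0.11052483300340545)]
gap line -179.80541311160806
notch dir 100.35297666127127 0.05548343845986958
front edge 10.18499601609611 0.22723390181286343
fit [0.4842 0.0768] 0.06311221175293034 72
fit [0.4843 0.0779] 0.06293773956807704 55
fit [0.4844 0.0779] 0.0628196464007289 53
290 [ 39  40  38  45  81 135 168 172 162 126  80  74  85  88  92  95  96  95
  95  95  94  97  95  94  93  95  96  96  94  96  96  94  94  91  86  79
  76 112 149 162 158 133  78  44  39  41  40  40  39  42]
320 [134 154 156 146 117  67  34  32  35  52  73  88  93  97 101 104 107 105
 105 105 106 105 105 106 106 105 106 104 105 106 106 106 101  99  93  87
  75  54  37  34  37  68 112 147 161 161 144 103  55  35]
```

The collar centre is at zoomed pixel (457,51), with gap dashes at left (382,17)/(376,46) and right (539,57)/(532,86), and the notch dot at (456,129). That puts it at about (0.485, 0.078) with the gap line at 180.2°.

>>> play_rows:
  increments:
    - [[0,0,-8],[0.02,0.006,0],1]
    - [[0,0,-16],[0.06,0.018,0],1]
    - [[0,0,-24],[0.1,0.03,0],1]
    - [[0,0,-32],[0.13,0.038,0],1]
    - [[0,0,-40],[0.162,0.0465,0],1]
    - [[0,0,-48],[0.162,0.0465,0],1]
    - [[0,0,-56],[0.162,0.0465,0],1]
    - [[0,0,-64],[0.162,0.0465,0],1]
    - [[0,0,-72],[0.162,0.0465,0],1]
    - [[0,0,-77.6],[0.162,0.0465,0.015],1]
    - [[0,0,-77.6],[0.162,0.0465,0.025],1]
    - [[0,0,-77.6],[0.162,0.0465,0.025],1]

```text
time: 8.5
tcp_pos: [0.4843, 0.0773, 0.1929]
tool_rot: [180.0, -0.3, 179.9]
ft_force: [-0.1, 0.2, -3.9]
opening: 0.149
grip_force: 45.0
```

```bash
python3 - <<'E'
from h import *
from workcell import monitor
s=monitor.read_state();K=imaging.calibration("wrist");i=imaging.capture("wrist");b=imaging.capture("side");a=imaging.capture("scene")
np.savez("w4.npz",**K);cv2.imwrite("pics/w4.png",i);print(s["tcp_pos"],s["tool_rot"],s["ft_force"])
f=lambda x:cv2.resize(x,(400,300),interpolation=cv2.INTER_CUBIC)
o=np.vstack([np.hstack([f(i),f(i[100:280,160:400])]),np.hstack([f(b[130:265,210:390]),f(a[120:255,210:390])])])
cv2.imwrite("pics/o4.png",o)
E
```

```text
[0.48433897 0.07734628 0.19292808] [179.98848852  -0.25593174 179.94576383] [-0.05397998  0.22226306 -3.88388623]
```

View pics/o4.png

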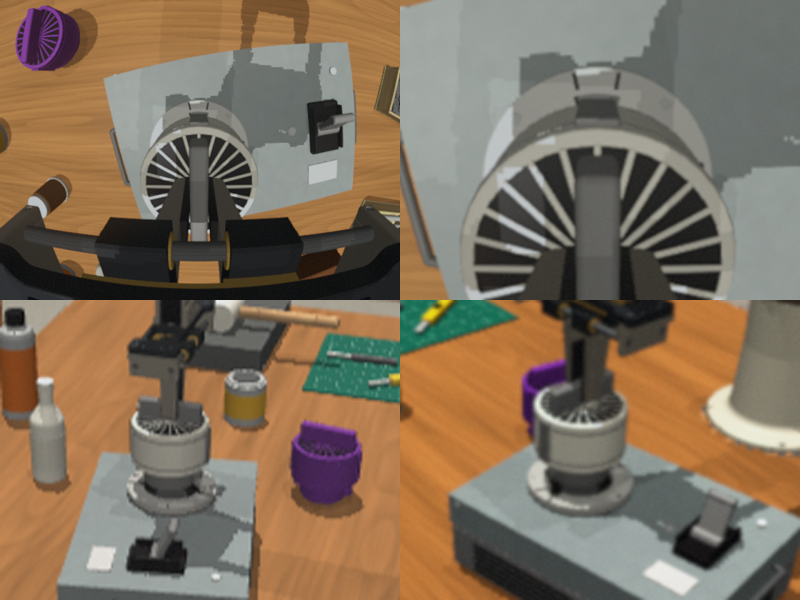

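The rib sits midway between the two gap dashes (crop 575 and 618), and the spigot is over the collar. I'll lower it.

>>> play_rows:
  increments:
    - [[0,0,0],[0,0,0.006],1]
    - [[0,0,0],[0,0,0.012],1]
    - [[0,0,0],[0,0,0.018],1]
    - [[0,0,0],[0,0,0.023],1]
    - [[0,0,0],[0,0,0.023],1]

```text
time: 9.15
tcp_pos: [0.4875, 0.0775, 0.1807]
tool_rot: [-179.9, 0.3, -179.8]
ft_force: [-16.8, -1.5, 39.6]
opening: 0.149
grip_force: 45.0
```

Contact 3 mm into the mouth, with the collar pushing the cartridge towards -x. I'll ease up, shift about 4 mm towards -x and retry.

>>> play_rows:
  increments:
    - [[0,0,0],[0,0,-0.009],1]
    - [[0,0,0],[0.004,0,-0.009],1]
    - [[0,0,0],[0.004,0,-0.006],1]
    - [[0,0,0],[0.004,0,-0.003],1]
    - [[0,0,0],[0.004,0,-0.001],1]
    - [[0,0,0],[0.004,0,-0.001],1]

```text
time: 9.75
tcp_pos: [0.4809, 0.0781, 0.1719]
tool_rot: [180.0, -0.1, -179.8]
ft_force: [0.1, -0.8, -3.6]
opening: 0.15
grip_force: 45.0
```

It's in freely. Next, lower the lugs through the gaps.

>>> play_rows:
  increments:
    - [[0,0,0],[0,0,0.003],1]
    - [[0,0,0],[0,0,0.006],1]
    - [[0,0,0],[0,0,0.009],1]
    - [[0,0,0],[0,0,0.012],1]
    - [[0,0,0],[0,0,0.012],1]

```text
time: 10.25
tcp_pos: [0.482, 0.0781, 0.1623]
tool_rot: [-180.0, 0.1, -179.8]
ft_force: [-3.8, 0.7, 6.5]
opening: 0.147
grip_force: 45.0
```

>>> play_rows:
  increments:
    - [[0,0,0],[0.001,0,0.003],1]
    - [[0,0,0],[0.0015,0,0.006],1]
    - [[0,0,0],[0.002,0,0.009],1]
    - [[0,0,0],[0.002,0,0.009],1]
    - [[0,0,0],[0.002,0,0.009],1]

```text
time: 10.75
tcp_pos: [0.4818, 0.0781, 0.1554]
tool_rot: [-180.0, 0.3, -179.8]
ft_force: [-2.9, 1.2, 14.0]
opening: 0.148
grip_force: 45.0
```

>>> play_rows:
  increments:
    - [[0,0,0],[0,0,0.0025],1]
    - [[0,0,0],[0,0,0.0025],1]
    - [[0,0,8],[0,0,0.0025],1]
    - [[0,0,16],[0,0,0.0025],1]
    - [[0,0,24],[0,0,0.0025],1]
    - [[0,0,24],[0,0,0.0025],1]

```text
time: 11.35
tcp_pos: [0.4833, 0.0778, 0.1539]
tool_rot: [179.8, 0.5, 156.0]
ft_force: [-1.5, 0.4, 14.4]
opening: 0.15
grip_force: 45.0
```

>>> play_rows:
  increments:
    - [[0,0,8],[0,0,0],1]
    - [[0,0,16],[0,0,0],1]
    - [[0,0,24],[0,0,0],1]
    - [[0,0,32],[0,0,0],1]
    - [[0,0,40],[0,0,0],1]
    - [[0,0,40],[0,0,0],1]

```text
time: 11.95
tcp_pos: [0.4836, 0.0775, 0.154]
tool_rot: [179.5, 0.3, 116.0]
ft_force: [1.0, 0.1, 13.7]
opening: 0.145
grip_force: 45.0
```

>>> play_rows:
  increments:
    - [[0,0,6],[0,0,0],1]
    - [[0,0,12],[0,0,0],1]
    - [[0,0,17],[0,0,0],1]
    - [[0,0,17],[0,0,0],1]
    - [[0,0,17],[0,0,0],1]

```text
time: 12.45
tcp_pos: [0.4841, 0.0776, 0.1542]
tool_rot: [179.4, 0.2, 99.2]
ft_force: [0.8, 0.9, 14.2]
opening: 0.151
grip_force: 45.0
```

```bash
python3 -c "
from workcell import monitor
s=monitor.read_state();print(s['tcp_pos'],s['tool_rot'],s['ft_force'],s['wrist_torque'],s['joint_pos'])"
```

```text
[0.48405136 0.07762944 0.15421079] [1.79402781e+02 1.58114697e-01 9.91633927e+01] [ 0.8479945   0.86256044 14.22904924] [-0.18053658 -0.05290424  0.0247253 ] [-5.04044878e+00 -3.29976614e+00  1.06777943e+02 -6.94303189e-03
  7.59040653e+01 -1.42030109e+01]
```

>>> play_rows:
  increments:
    - [[0,0,1.5],[0,0,0],1]
    - [[0,0,3],[0,0,0],1]
    - [[0,0,3],[0,0,0],1]

```text
time: 12.75
tcp_pos: [0.4841, 0.0777, 0.1543]
tool_rot: [179.4, 0.1, 96.2]
ft_force: [1.3, 0.4, 14.4]
opening: 0.148
grip_force: 45.1
```

```bash
python3 -c "
from workcell import monitor
s=monitor.read_state();print(s['tcp_pos'],s['tool_rot'],s['ft_force'],s['wrist_torque'],s['joint_pos'])"
```

```text
[0.48406381 0.07765283 0.15427049] [1.79391206e+02 1.33220553e-01 9.62061852e+01] [ 1.27772676  0.44647782 14.35901997] [-0.08288577 -0.06990718  0.51933947] [-5.03350601e+00 -3.30414603e+00  1.06775240e+02 -1.23700964e-02
  7.59058222e+01 -1.12374519e+01]
```

The stop torque has risen, so I'll let the spring lift the lugs into the notches.

>>> play_rows:
  increments:
    - [[0,0,-0.7],[0,0,-0.003],1]
    - [[0,0,-0.7],[0,0,-0.006],1]
    - [[0,0,-0.7],[0,0,-0.009],1]
    - [[0,0,-0.7],[0,0,-0.012],1]
    - [[0,0,-0.7],[0,0,-0.012],1]

```text
time: 13.25
tcp_pos: [0.4823, 0.0775, 0.1603]
tool_rot: [179.6, 0.1, 96.9]
ft_force: [11.8, -0.7, -13.9]
opening: 0.148
grip_force: 45.1
```

```bash
python3 -c "
from workcell import monitor
s=monitor.read_state();print(s['tcp_pos'],s['tool_rot'],s['ft_force'],s['wrist_torque'],s['joint_pos'])"
```

```text
[0.4823251  0.07752311 0.16032901] [1.79637180e+02 8.58550140e-02 9.68540285e+01] [ 11.76423568  -0.74652235 -13.88182478] [-0.36649562 -2.60025517  0.19508846] [-5.06985198e+00 -3.64342661e+00  1.06395239e+02 -9.28068027e-03
  7.68754575e+01 -1.19220743e+01]
```

Depth is 24 mm and it resists the upward pull, so it's locked. I'll relieve the load, release and rise.

>>> play_rows:
  increments:
    - [[0,0,0],[0,0,0.003],1]
    - [[0,0,0],[0,0,0.003],1]
    - [[0,0,0],[0,0,0.003],-0.2]
    - [[0,0,0],[0,0,0.003],-0.2]
    - [[0,0,0],[0,0,0.003],-0.2]
    - [[0,0,0],[0,0,0.003],-0.2]
    - [[0,0,0],[0,0,0.003],-0.2]
    - [[0,0,0],[0,0,0.003],-0.2]
    - [[0,0,0],[0,0,-0.02],-0.2]
    - [[0,0,0],[0,0,-0.06],-0.2]
    - [[0,0,0],[0,0,-0.1],-0.2]
    - [[0,0,0],[0,0,-0.1],-0.2]

```text
time: 14.45
tcp_pos: [0.4829, 0.0778, 0.2681]
tool_rot: [179.4, 0.1, 96.9]
ft_force: [0.4, -0.1, -0.1]
opening: 0.603
grip_force: 0.0
```

```bash
python3 - <<'E'
from h import *
from workcell import monitor
s=monitor.read_state();K=imaging.calibration("wrist");i=imaging.capture("wrist");b=imaging.capture("side")
np.savez("w5.npz",**K);cv2.imwrite("pics/w5.png",i);print(s["tcp_pos"],s["tool_rot"],s["ft_force"])
o=np.hstack([i[0:300,120:440],cv2.resize(b[130:290,220:380],(300,300),interpolation=cv2.INTER_CUBIC)])
cv2.imwrite("pics/o5.png",o)
E
```

```text
[0.48291868 0.07784587 0.26811868] [1.79372176e+02 1.29782227e-01 9.68670934e+01] [ 0.40965359 -0.10615418 -0.12174291]
```

View pics/o5.png

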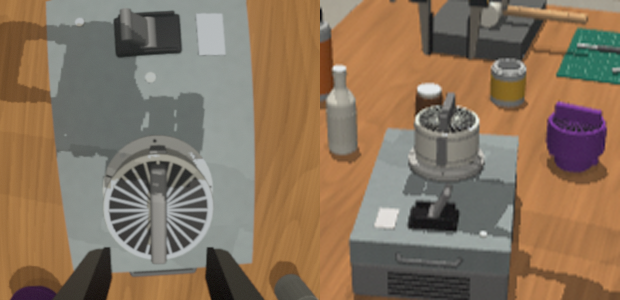

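The cartridge sits in the collar with its bar along the extractor's y axis and the gripper free; the switch paddle is at wrist crop (135,28). I'll move beside the switch with the fingers shut, on its -x side.

>>> play_rows:
  increments:
    - [[0,0,-3.5],[0.04,-0.02,0],1]
    - [[0,0,-3.5],[0.085,-0.042,0],1]
    - [[0,0,-3.5],[0.13,-0.065,0],1]
    - [[0,0,-3.5],[0.17,-0.0845,0.02],1]
    - [[0,0,-3.5],[0.17,-0.0845,0.06],1]
    - [[0,0,-3.5],[0.17,-0.0845,0.1],1]
    - [[0,0,-3.5],[0.17,-0.0845,0.13],1]
    - [[0,0,-3.5],[0.17,-0.0845,0.15],1]
    - [[0,0,-3.5],[0.17,-0.0845,0.16],1]
    - [[0,0,-3.5],[0.17,-0.0845,0.16],1]

```text
time: 15.55
tcp_pos: [0.3734, 0.2361, 0.0994]
tool_rot: [-179.7, 0.0, 100.4]
ft_force: [-0.4, 0.2, 0.2]
opening: 0.001
grip_force: 0.0
```

```bash
python3 - <<'E'
from h import *
from workcell import monitor
K=dict(np.load("w5.npz"));W=lambda u,v,z:onz("wrist",u+120,v,z,K)[:2]
d=W(158,175,.219)-W(159,258,.219);print("bar yaw",np.degrees(np.arctan2(d[1],d[0])),(W(158,168,.219)+W(159,262,.219))/2)
print("paddle base ctr",W(147,33,.13),"tip approx",W(126,20,.164),W(128,32,.164))
s=monitor.read_state();print(s["tcp_pos"],s["tool_rot"],s["ft_force"],s["opening"])
E
```

```text
bar yaw 97.46174505931752 [0.48409572 0.07769031]
paddle base ctr [0.45264946 0.24846161] tip approx [0.43293247 0.25141927] [0.43640095 0.23918958]
[0.37338844 0.23606561 0.09936876] [-1.79711762e+02  3.51571016e-02  1.00359557e+02] [-0.38957254  0.23668272  0.23711078] 0.001393226876603726
```

>>> play_rows:
  increments:
    - [[0,0,0],[0,0.01,-0.008],1]
    - [[0,0,0],[0,0.025,-0.008],1]
    - [[0,0,0],[0,0.035,-0.008],1]
    - [[0,0,0],[0,0.043,-0.008],1]
    - [[0,0,0],[0,0.05,-0.008],1]
    - [[0,0,0],[0,0.056,-0.008],1]
    - [[0,0,0],[0,0.062,-0.008],1]
    - [[0,0,0],[0,0.062,-0.008],1]

```text
time: 16.35
tcp_pos: [0.4372, 0.248, 0.1095]
tool_rot: [180.0, -0.0, 100.4]
ft_force: [-0.7, 0.8, 0.0]
opening: 0.006
grip_force: 0.0
```

>>> play_rows:
  increments:
    - [[0,0,0],[0,0.003,0],1]
    - [[0,0,0],[0,0.006,0],1]
    - [[0,0,0],[0,0.006,0],1]

```text
time: 16.65
tcp_pos: [0.4421, 0.2489, 0.1093]
tool_rot: [-179.9, 0.0, 100.4]
ft_force: [-1.7, -0.8, -0.1]
opening: 0.005
grip_force: 0.7
```

>>> play_rows:
  increments:
    - [[0,0,0],[0,0.003,0],1]
    - [[0,0,0],[0,0.006,0],1]
    - [[0,0,0],[0,0.006,0],1]

```text
time: 16.95
tcp_pos: [0.4483, 0.25, 0.1095]
tool_rot: [-180.0, 0.0, 100.4]
ft_force: [-2.3, -0.7, -0.1]
opening: 0.007
grip_force: 0.9
```

>>> play_rows:
  increments:
    - [[0,0,0],[0,0.003,0],1]
    - [[0,0,0],[0,0.005,0],1]
    - [[0,0,0],[0,0.005,0],1]

```text
time: 17.25
tcp_pos: [0.4504, 0.2505, 0.1094]
tool_rot: [-179.6, 0.0, 100.4]
ft_force: [-11.5, -2.0, 5.4]
opening: 0.004
grip_force: 6.6
```

The stop force has come up. I'll back off and rise.

>>> play_rows:
  increments:
    - [[0,0,0],[0,-0.01,0],1]
    - [[0,0,0],[0,-0.03,0],1]
    - [[0,0,0],[0,-0.05,-0.02],1]
    - [[0,0,0],[0,-0.05,-0.06],1]
    - [[0,0,0],[0,-0.05,-0.1],1]
    - [[0,0,0],[0,-0.05,-0.13],1]
    - [[0,0,0],[0,-0.05,-0.13],1]

```text
time: 17.95
tcp_pos: [0.4078, 0.243, 0.2458]
tool_rot: [179.3, -0.1, 100.4]
ft_force: [0.4, -0.8, -0.6]
opening: 0.003
grip_force: 0.0
```

```bash
python3 - <<'E'
from h import *
K=imaging.calibration("wrist");i=imaging.capture("wrist");b=imaging.capture("side")
cv2.imwrite("pics/w6.png",i);cv2.imwrite("pics/side6.png",b);cv2.imwrite("pics/scene6.png",imaging.capture("scene"))
E=K["extrinsics"];M=K["camera_matrix"]
# expected tip pixel for on/off, scene and side
xd=np.array([.9836,.1805,0]);pv=np.array([.4524,.2495,.124])
def pp(n,p):
    c=imaging.calibration(n);E=c["extrinsics"];M=c["camera_matrix"];q=E[:3,:3].T@(np.array(p)-E[:3,3]);return M[:2,2]+M[0,0]*np.array([q[0],-q[1]])/-q[2]
a0=cv2.imread("pics/scene0.png");a6=cv2.imread("pics/scene6.png");b0=cv2.imread("pics/side0.png")
for n,x0,x6 in(("scene",a0,a6),("side",b0,b)):
    for t in(-.5,.5):
        p=pp(n,pv+.04*(np.sin(t)*xd+np.cos(t)*np.array([0,0,1])));u,v=np.round(p).astype(int)
        print(n,t,p.round(1),x0[v-1:v+2,u-1:u+2].mean((0,1)).round(),x6[v-1:v+2,u-1:u+2].mean((0,1)).round())
    # diff in the switch region: where gained / lost
    u,v=np.round(pp(n,pv+np.array([0,0,.03]))).astype(int);d=(x6.astype(int)-x0)[v-20:v+21,u-24:u+25].mean(2)
    dark=x6[v-20:v+21:2,u-24:u+25:2].mean(2).astype(int);print(n,u,v);print("\n".join(" ".join(f"{k:3d}" for k in r) for r in dark))
E
```

```text
scene -0.5 [354.8 211.6] [92. 94. 95.] [159. 163. 151.]
scene 0.5 [346.1 218.9] [91. 94. 95.] [81. 83. 84.]
scene 350 217
169 172 168 160 157 153 152 148 137 122 117 117 121 126 124 113 106 105 108 106 101 104 108 111 110
168 167 158 155 155 156 159 162 157 152 141 129 123 122 121 117 113 107 105 106 106 102 102 106 111
164 156 154 154 154 163 170 169 168 166 165 160 147 131 118 114 116 117 109 107 106 105 104 100 104
156 153 153 153 155 165 168 170 169 168 169 170 165 161 153 136 122 119 114 110 108 108 105 102 103
152 154 155 159 166 171 170 170 170 170 167 164 155 156 161 163 157 141 126 115 113 112 111 106 102
151 154 161 169 167 170 171 169 171 170 164 157 154 154 154 154 158 159 160 149 124 115 112 113 109
152 161 169 170 169 168 168 169 170 171 167 157 154 153 154 155 156 155 157 153 149 141 130 122 115
154 164 166 171 168 168 167 166 167 167 157 155 162 158 156 152 152 154 154 154 153 154 154 151 141
156 162 165 166 167 167 160 151 152 152 154 160 166 169 166 160 153 152 155 155 154 155 154 158 166
152 151 154 160 162 155 131 121 145 146 139 130 158 166 169 169 163 157 152 15
[... 2646 characters left out ...]

210 210 198 151 146 144  36  36  33  34  76  86 125  93  36  34  36  36  31 150 151 150 150 161 162
209 211 155 152 146  96  29  28  27  36  58  82 102  66  32  36  36  36  27 148 150 153 151 162 164
208 216 151 146 148  67  25  21  23  24  22  23  28  26  34  35  38  33  39 149 149 150 150 162 160
220 220 158 147 144  45  25  22  22  23  24  25  25  25  24  24  24  36  62 148 150 148 148 149 148
181 151 158 154 146  68  44  32  33  21  25  25  24  22  25  25  26  27 118 149 150 150 152 151 147
158 159 159 160 159 158 136 134  91  90  93  82  77  72  80  79  79  66 156 161 164 162 162 162 181
157 159 160 160 160 160 161 159 158 133 133 160 161 160 160 140 159 158 160 161 163 161 161 160 153
```

The side view now shows the paddle leaning to the back: grey at (274,233), where it should be for fully on, and bare case at (288,234). The arm is clear, so I'm handing in.

```bash
python3 -c "
from workcell import manip
print(manip.job_done())"
```

```text
the job is handed in; nothing more can be done
None
```

The charcoal cartridge is locked in the collar and released (it held against a 14 N upward pull), the paddle switch is pushed to its on stop, and I handed the job in after about 18 s on the robot's clock, with no verdict returned; no bystander was touched as far as I saw.

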